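# Open the label printer for a new roll

### The arm

A 7-joint arm with a two-finger parallel gripper is mounted at the origin on the work surface. World frame = base frame: x ahead of the robot, y to its left, z up, the work surface at z = 0. Lengths are in mm, angles in rad, forces in N, time in s.
With the tool pointing down it reaches from about 350 to 900 mm from the base axis. Payload 8.1 kg.
Tool frame: the origin (TCP) lies between the finger pads; the fingertips stand 17 mm ahead of it and the grasp point (between the pads) lies 2 mm behind it; z points along the fingers, y is the line along which they close (so a half turn about z gives the same grasp; the last joint's range is limited). The gripper opens to 85 mm and grips with 20 to 120 N. Pads are 22 mm wide; open, the fingers measure 114 mm over their backs; the gripper's body (76 mm by 85 mm) begins 54 mm behind the grasp point. The pads swing forward as they close: fully open they stand 13 mm farther back than shut.
Start: joints at [-1.211, 0.434, 0.025, 1.573, -0.012, 1.134, -0.075], TCP at [279.062, 559.254, 248.323] pointing down, gripper open.
Joint ranges: [-2.62, 2.62], [-0.44, 2.09], [-1.27, 1.32], [0.08, 2.57], [-1.32, 4.46], [0.12, 2], [-2.74, 2.74]. Speed limits (rad/s): [2.22, 2.22, 3.01, 3.01, 3.14, 3.14, 3.14].

### API

Orientations are given as a 3x3 rotation matrix whose columns are the frame's x, y, z axes.
In Python, from plant import robot, eyes gives the robot as it stands. The module is installed in compiled form; this text tells all that it offers.
- The arm moves only by the tool move_arm, never from a script. Its arguments are lists of equal length, an entry for each row: "translation": the shift along the world's x, y, z normalised to -1 to 1, where 1 is 0.06 m, a list of three; "rotation": the turn, a rotation vector about the world's x, y, z normalised to -1 to 1, where 1 is 180 degrees, a list of three. A call has exactly 10 rows; each row shifts and turns the commanded pose from where the row before left it; what a row does not reach is not made up. A row lasts 1/8 s, in which the tool goes at most 62.5 mm and 10.7 degrees, less where a joint would pass 70% of its speed; a pose out of reach is approached as far as the arm can. A call with a number of a shift or a turn outside -1 to 1 is refused whole. A call with a gripper value outside its range is refused whole. "jaw" is the opening, from 0 (shut) to 1 (fully open), set as the call begins (left out, the last holds). The fingers move at their own pace and stop on an object; "newtons" is the grip in N (left out, the last holds). Time passes only in rows, so rows that do not move let the fingers close, or fill a call up. It gives the time, the measured TCP pose, the force, the opening and the grip force at its end, in the units of the state.
- robot.read_state(): the state, without advancing time (a new reading comes with each control period).
- eyes.get_image(name): name is "side" or "top"; returns a dict with "image" (384x512x3 uint8, red, green, blue), "mtx" (3x3 intrinsics, pixels), "extrinsics" (4x4, takes a point from camera to world coordinates). Camera axes: x right, y up, looking along -z (the intrinsics and any distortion apply to the point x, -y, -z); pixel columns grow to the right and rows downward; lengths in mm; the calibration is good to about 2 mm. A picture is of the moment at which its call begins. There is no depth.
- robot.finish_job(): hands the job in; it is judged then, once.
Trained networks look in a picture, given as the dict that the camera call returned (one of the last four; its "shot" number tells which), for a name from the list of things; names that differ only in an ending like _2 or _b are one class to them, and where a whole thing is asked for, a point or a joint stands for the part that bears it (a point fixed in the world has none). Each returns a list of dicts, best first, with "conf" (0 to 1); they miss things now and then, are a little off and sometimes report something else, mostly with a low value. They report only what shows in the picture. A call takes as long as a camera call.
- eyes.regions_of(target, picture): "mask" (384x512 bool, what is visible of it) and "bbox" ([centre column, centre row, width, height] in pixels, round what is visible of it).
The state is a dict: "time": time; "q": joint angles; "qd": joint speeds; "joint_efforts": joint torques, N m; "tcp_pos": TCP position; "orientation": TCP orientation; "force": force on the tool from outside, world axes, zero at the start; "moment": the same for the moment, N m; "width": finger opening in mm; "grasp_force": force on a finger pad.
Only numpy, scipy, OpenCV 4.12 (cv2) and the standard library are available. Lean on these libraries where they do the work, as an engineer would, in place of code of your own. Each camera call takes 0.05 s, during which the arm holds its last target. There are 200 camera calls.

### The job

The label printer on the packing table has run out, so open it for a new roll: with a fingertip press down the release paddle at its front right corner until the cover pops up, then push the cover up by its front lip and over backwards until it lies back fully open and stays there by itself. Work with the fingertips only, without gripping or forcing any part of the printer and without flinging the cover. Leave everything else on the table where it is.

Things in the scene. Friction and masses are not known exactly. Their poses are not given: they have to be found in the camera images.
- printer: label printer, black case, grey cover and grey release paddle, 200 mm deep (x), 160 wide (y), 135 high, fixed to the table; room behind it for the open cover. Origin: centre of its underside; x from front to back (away from the robot), y to its left, z up. Front face 100 mm ahead of the origin, 86 mm high; a fixed raised strip 36 mm wide, 122 mm high, runs along the right side behind the paddle
- release_top (a point): middle of the paddle's top face, 130 mm above the table at rest. The paddle is a grey rounded block on the printer's front right corner, 52 mm front to back, 32 mm wide; 8 mm of gap to the cover's side, 11 mm higher than the cover there. It rocks about a crosswise pivot 38 mm behind and 14 mm below this point. Keep the finger clear of the cover, which jumps up
- release (a joint): release paddle: 0 at rest, 0.34 rad fully down (13 mm at release_top). Sprung: 2 to 4 N starts it and 6 to 10 N bottoms it (least near its front edge, since a broad fingertip soon bears on its rear edge); the hook lets the cover go at about 0.18 rad (7 mm). It springs back when let go
- cover_lip (a point): front lower edge of the cover's finger lip, middle of its 70 mm width. The lip is 5 mm thick, the foremost part of the cover, and overhangs the case's front face by 20 mm, 92 mm above the table when shut. It moves with the cover, 205 mm from the hinge line
- cover_hinge (a point): point on the cover's hinge line (along the printer's y), straight behind cover_lip, mid-width: 95 mm above the table, 85 mm behind and 21 mm left of the printer's origin. The cover is a hollow shell 118 mm wide, 40 mm high at the back, 16 mm at the front, open underneath, 0.14 to 0.22 kg
- cover (a joint): cover angle: 0 shut and hooked (then it cannot be raised). Pressing the paddle lets a spring kick it up to about 0.19 rad, where it waits, lip 40 mm higher; let go below its balance at about 1.3 rad it falls back to there, beyond about 1.4 rad it falls gently open by its own weight and rests on its stop at 1.9 rad
- label_roll: spare roll of white labels standing on its flat end near one side of the printer, 100 mm across, 60 mm high, 40 mm bore, loose; origin at the centre of its underside
- tape_roll: roll of brown packing tape lying flat near the other side of the printer, 96 mm across, 48 mm high, loose; origin at the centre of its underside
- marker: marker pen lying on the table between the printer and the robot, 132 mm long, 18 mm thick, loose; origin under its middle, its x axis points to the cap
- cutter: box cutter lying on the table between the printer and the robot, 130 mm long, 26 mm wide, 18 mm high, loose; origin under its middle, its x axis points to the blade
- spray: white spray bottle, 72 mm across, 194 mm high, loose, well to the left or right of the printer; origin at the centre of its underside
- carton: small closed cardboard carton, 150 x 110 x 70 mm, loose, well to the other side of the printer; origin at the centre of its underside

How it is judged:
By the outcome, as a careful person would: the job done as asked, in the order asked, and still so for the second after the job is handed in, with the robot touching nothing.
It also fails if it takes over 45 s, if anything falls off the work surface, if the arm or the gripper's body presses on something with over 40 N, if the wrist force passes 120 N, or if a joint passes its speed limit or range.

## Working session

There is one attempt and no reset: what is moved stays moved. The work goes in short steps, Python scripts to look and compute and a tool call to move; the robot and the scene stay as the last step left them, time stands still between calls to the robot, and variables do not carry over. Pictures are saved under pics/ and viewed, at most 10 in all, crops included, and the job is handed in when it is done.

Besides the shell and the picture viewer there is one more tool, called after "Call:" by a JSON object that holds its "op" and its "data". move_arm: Moves the arm, as the interface text tells. Scaled input: -1 to 1 covers 0.06 m each way for a shift and 180 degrees each way for a turn. Its arguments: {"type":"object","properties":{"translation":{"type":"array"},"rotation":{"type":"array"},"jaw":{"type":"number"},"newtons":{"type":"number"}},"required":["translation","rotation"]}

```bash
mkdir -p pics
cat > h.py <<'E'
import numpy as np, cv2
from plant import robot, eyes
def proj(pic,P):
    P=np.atleast_2d(P).astype(float);T=np.linalg.inv(pic["extrinsics"])
    c=P@T[:3,:3].T+T[:3,3];c=c*[1,-1,-1]
    u=c@np.array(pic["mtx"]).T
    return u[:,:2]/u[:,2:]
def onplane(pic,uv,z):
    E=np.array(pic["extrinsics"]);r=np.linalg.inv(pic["mtx"])@[uv[0],uv[1],1]
    d=E[:3,:3]@(r*[1,-1,-1]);o=E[:3,3];return o+d*(z-o[2])/d[2]
E
python3 - <<'E'
from h import *
s=robot.read_state();print(s["time"],s["tcp_pos"],np.round(s["orientation"],3),s["force"],s["width"])
ims=[]
for n in("top","side"):
    p=eyes.get_image(n);print(n,{k:np.shape(v) for k,v in p.items()},np.round(p["extrinsics"],2).tolist(),np.round(p["mtx"],1).tolist())
    for t in("printer","release","cover","label_roll","tape_roll","marker","cutter","spray","carton"):
        r=eyes.regions_of(t,p)
        if r:
            b=r[0];(c,wh,a)=cv2.minAreaRect(np.argwhere(b["mask"])[:,::-1].astype(np.float32));print(t,round(b["conf"],2),np.round(b["bbox"]),np.round(c),np.round(wh),round(a,1),np.round(onplane(p,c,{"printer":100,"release":130,"cover":119}.get(t,30))))
    ims.append(p["image"])
    cv2.imwrite(f"pics/{n}0.png",cv2.cvtColor(cv2.resize(p["image"],(768,576)),cv2.COLOR_RGB2BGR))
E
```

```text
0.0 [278.84466771 558.78776146 247.48777275] [[-0.895  0.446 -0.001]
 [ 0.446  0.895 -0.002]
 [-0.    -0.002 -1.   ]] [-0.00517231  0.03329536 -1.15690704] 85.18653669884766
top {'image': (384, 512, 3), 'mtx': (3, 3), 'extrinsics': (4, 4), 'shot': ()} [[0.01, 1.0, -0.03, 468.77], [-1.0, 0.01, 0.01, 11.82], [0.01, 0.03, 1.0, 1474.33], [0.0, 0.0, 0.0, 1.0]] [[388.6, 0.0, 254.2], [0.0, 388.6, 185.3], [0.0, 0.0, 1.0]]
printer 0.95 [262. 173.  54.  63.] [262. 172.] [63. 46.] 78.7 [565. -33. 100.]
cover 0.97 [258. 172.  44.  63.] [257. 174.] [62. 35.] 79.8 [556. -13. 119.]
label_roll 0.75 [212. 165.  31.  30.] [210. 164.] [27. 28.] 90.0 [593. 160.  30.]
tape_roll 0.57 [305. 154.  27.  27.] [308. 154.] [25. 26.] 26.6 [ 639. -204.   30.]
marker 0.69 [252. 222.  31.   7.] [251. 221.] [ 5. 34.] 78.1 [384.   3.  30.]
cutter 0.49 [299. 221.  37.  15.] [297. 223.] [ 9. 38.] 69.0 [ 382. -167.   30.]
spray 0.66 [108. 168.  37.  23.] [107. 166.] [38. 21.] 2.7 [581. 541.  30.]
carton 0.94 [394. 181.  43.  45.] [393. 179.] [35. 43.] 15.1 [ 551. -524.   30.]
side {'image': (384, 512, 3), 'mtx': (3, 3),
[... 220 characters left out ...]
03.  86.  77.] [274. 200.] [69. 87.] 54.1 [536. -71. 100.]
release 0.78 [277. 207.  20.  24.] [275. 206.] [17. 23.] 21.0 [ 487. -135.  130.]
cover 0.96 [268. 186.  73.  47.] [266. 185.] [36. 70.] 52.9 [553. -16. 119.]
label_roll 0.78 [241. 181.  20.  21.] [237. 179.] [13. 27.] 48.0 [601. 209.  30.]
tape_roll 0.82 [331. 232.  42.  34.] [330. 231.] [32. 34.] 90.0 [ 632. -211.   30.]
marker 0.59 [219. 232.  35.  25.] [216. 233.] [38.  7.] 28.8 [367. -26.  30.]
cutter 0.73 [252. 269.  50.  23.] [251. 265.] [52.  9.] 19.7 [ 364. -195.   30.]
spray 0.73 [186. 138.  25.  50.] [188. 138.] [51. 21.] 80.8 [647. 657.  30.]
carton 0.74 [412. 311.  92.  76.] [410. 309.] [65. 90.] 70.0 [ 558. -524.   30.]
```

Run:
```python
from h import *
a=cv2.imread("pics/top0.png");b=cv2.imread("pics/side0.png")
a=a[180:400,270:510];b=b[200:420,300:540]
# 1.5x -> x~3.2 more; origin px top (180,120), side (200,133.3)
cv2.imwrite("pics/both0.png",cv2.resize(np.hstack([a,b]),(800,366),interpolation=cv2.INTER_CUBIC))
```

```text
(no output)
```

View pics/both0.png

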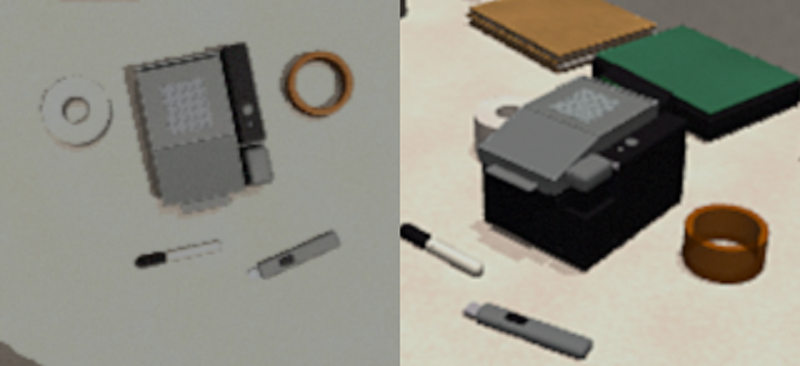

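View pics/side0.png

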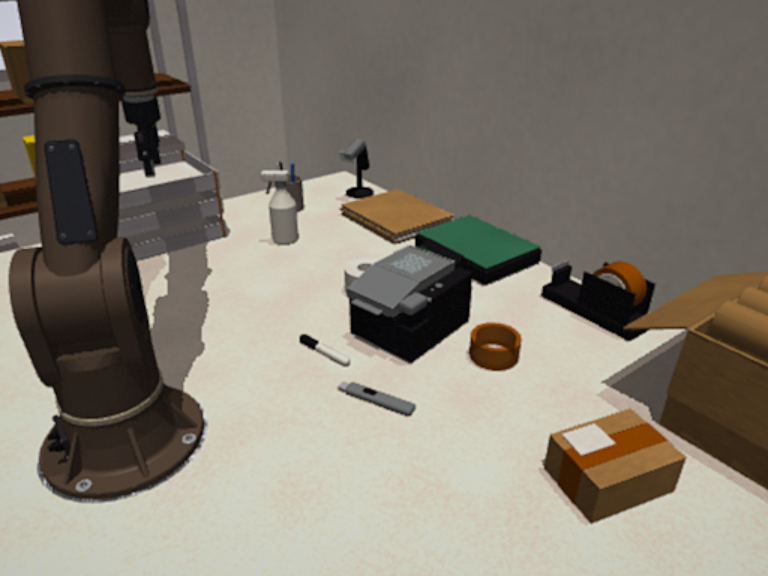

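```bash
cat > fit.py <<'E'
from h import *
from scipy.optimize import minimize
def box(x0,x1,y0,y1,z0,z1): return np.array([(x,y,z) for x in(x0,x1) for y in(y0,y1) for z in(z0,z1)],float)
cov=np.array([(x,y,z) for y in(-38,80) for x,z in((85,95),(85,135),(0,135),(-100,108),(-100,92))],float)
lip=box(-120,-100,-14,56,92,97)
pad=box(-100,-48,-78,-46,106,130)
PARTS={"cover":[cov,lip],"printer":[cov,lip,box(-100,100,-80,80,0,86),box(-48,100,-80,-44,0,122),pad],"release":[pad]}
def W(th,P):
    c,s=np.cos(th[2]),np.sin(th[2]);return P@np.array([[c,s,0],[-s,c,0],[0,0,1]])+[th[0],th[1],0]
def sil(pic,th,name,S=4):
    m=np.zeros((384*S,512*S),np.uint8)
    for P in PARTS[name]:
        h=cv2.convexHull(((proj(pic,W(th,P))+.5)*S*16).astype(np.int32));cv2.fillConvexPoly(m,h,1,shift=4)
    return cv2.resize(m.astype(np.float32),(512,384),interpolation=cv2.INTER_AREA)
E
python3 - <<'E'
from fit import *
pics={n:eyes.get_image(n) for n in("top","side")}
ob=[(n,t,eyes.regions_of(t,p)) for n,p in pics.items() for t in("printer","cover")]
ob=[(n,t,r[0]["mask"].astype(np.float32)) for n,t,r in ob if r]
def cost(th,sel=None):
    th=np.array(th)*[1,1,.01];k=0
    for n,t,m in ob:
        if sel and n!=sel: continue
        if n=="side" and t=="cover": continue
        s=sil(pics[n],th,t);k+=np.abs(s-m).sum()/m.sum()
    return k
for sel in("top","side",None):
    r=minimize(cost,[565,-33,17],args=(sel,),method="Nelder-Mead",options=dict(initial_simplex=[[565,-33,17],[580,-33,17],[565,-18,17],[565,-33,27]],xatol=.2,fatol=1e-4));print(sel,np.round(r.x,1),round(r.fun,3))
th=r.x*[1,1,.01];out=[]
for n,(c0,r0) in(("top",(205,125)),("side",(210,140))):
    im=cv2.resize(pics[n]["image"][r0:r0+110,c0:c0+110],(400*2//2,400),interpolation=cv2.INTER_CUBIC)[:,:,::-1].copy();f=400/110
    for P,col in((cov,(0,255,0)),(lip,(0,255,255)),(pad,(0,0,255)),(box(-100,100,-80,80,0,86),(255,0,0))):
        h=cv2.convexHull((((proj(pics[n],W(th,P))+.5-[c0,r0])*f)).astype(np.int32));cv2.polylines(im,[h],True,col,1)
    out.append(im)
cv2.imwrite("pics/fit1.png",np.hstack(out))
E
```

```text
top [574.9 -29.   21.6] 0.105
side [578.9 -24.   22.9] 0.035
None [575.7 -28.7  21.6] 0.153
```

View pics/fit1.png

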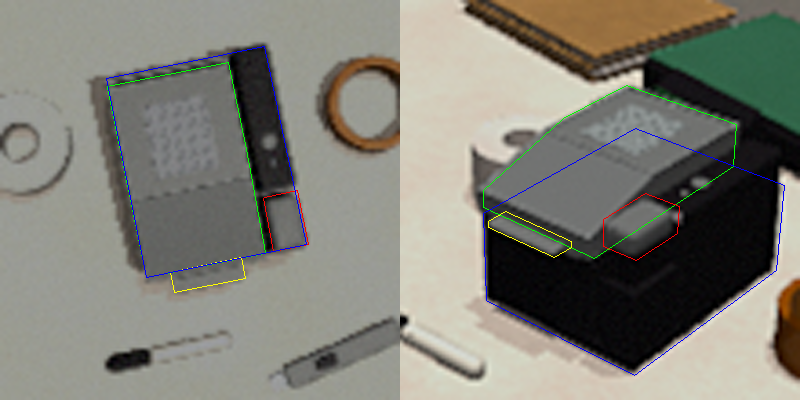

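The fit places the printer at about (576, -28) mm, yaw 0.216 rad; the overlays match the cover, lip and paddle in both views. I'll shut the jaws and move over the paddle.

Call:
{"op": "move_arm", "data": {"translation": [[0.3, -0.95, 0], [0.3, -0.95, 0], [0.3, -0.95, 0], [0.3, -0.95, 0], [0.3, -0.95, 0], [0.3, -0.95, 0], [0.3, -0.95, 0], [0.3, -0.95, 0], [0.3, -0.95, 0], [0.3, -0.95, 0]], "rotation": [[0, 0, -0.0284], [0, 0, -0.0284], [0, 0, -0.0284], [0, 0, -0.0284], [0, 0, -0.0284], [0, 0, -0.0284], [0, 0, -0.0284], [0, 0, -0.0284], [0, 0, -0.0284], [0, 0, -0.0284]], "jaw": 0, "newtons": 20}}

```text
time: 2.55
tcp_pos: [459.5, -12.5, 248.7]
orientation: [[-0.212, 0.977, 0.001], [0.977, 0.212, 0.001], [0.0, 0.001, -1.0]]
force: [0.7, 0.4, -0.6]
width: 0.1
grasp_force: 0.0
```

```bash
python3 -c "
from h import *
s=robot.read_state();print(s['time'],np.round(s['q'],3),np.round(s['tcp_pos'],1),np.round(s['orientation'],3).tolist(),s['width'])"
```

```text
2.55 [-0.516  0.161  0.496  1.988 -0.091  1.012  0.236] [459.5 -12.5 248.7] [[-0.212, 0.977, 0.001], [0.977, 0.212, 0.001], [0.0, 0.001, -1.0]] 0.07259531690709424
```

Call:
{"op": "move_arm", "data": {"translation": [[0.09, -0.28, 0], [0.09, -0.28, 0], [0.09, -0.28, -0.1], [0.09, -0.28, -0.1], [0.09, -0.28, -0.2], [0.09, -0.28, -0.2], [0, 0, -0.2], [0, 0, -0.2], [0, 0, -0.1], [0, 0, -0.1]], "rotation": [[0, 0, 0], [0, 0, 0], [0, 0, 0], [0, 0, 0], [0, 0, 0], [0, 0, 0], [0, 0, 0], [0, 0, 0], [0, 0, 0], [0, 0, 0]]}}

```text
time: 3.8
tcp_pos: [491.5, -111.0, 176.1]
orientation: [[-0.215, 0.977, 0.0], [0.977, 0.215, 0.0], [0.0, 0.0, -1.0]]
force: [-0.5, -0.4, -0.3]
width: -0.0
grasp_force: 0.0
```

Run:
```python
from fit import *
th=np.array([576,-28.5,.216])
s=robot.read_state();print(s['time'],np.round(s['q'],3),np.round(s['tcp_pos'],1),np.round(s['orientation'],3).tolist(),s['force'])
out=[]
for n,(c0,r0) in(("top",(205,125)),("side",(200,110))):
    p=eyes.get_image(n);f=400/110
    im=cv2.resize(p["image"][r0:r0+110,c0:c0+110],(400,400),interpolation=cv2.INTER_CUBIC)[:,:,::-1].copy()
    tip=np.array(s['tcp_pos'])-[0,0,17]
    for q in(tip,W(th,np.array([[-74,-62,130.]]))[0]):
        u=(proj(p,q)[0]+.5-[c0,r0])*f;cv2.circle(im,tuple(int(v) for v in u),3,(0,0,255),1)
    out.append(im)
cv2.imwrite("pics/tip2.png",np.hstack(out))
```

```text
3.8 [-0.289  0.339  0.523  1.987 -0.22   0.87   0.569] [ 491.5 -111.   176.1] [[-0.215, 0.977, 0.0], [0.977, 0.215, 0.0], [0.0, 0.0, -1.0]] [-0.47744174 -0.42459194 -0.31023766]
```

View pics/tip2.png

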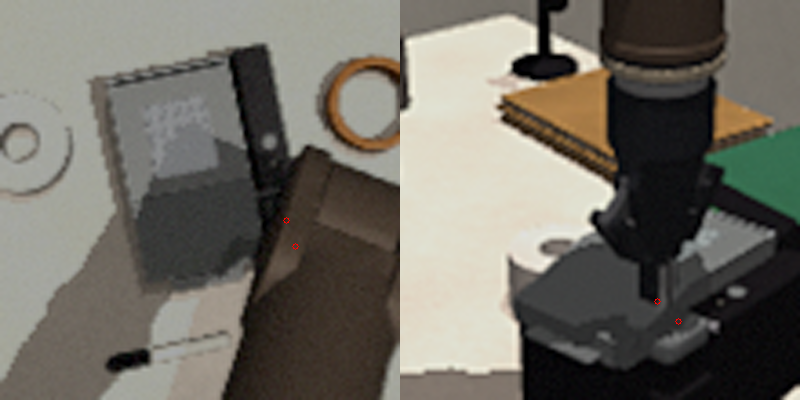

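The side view shows the tip at (652,300) directly above the paddle at about (680,325), as computed. I'll press gently.

Call:
{"op": "move_arm", "data": {"translation": [[0, 0, -0.1], [0, 0, -0.1], [0, 0, -0.1], [0, 0, -0.1], [0, 0, -0.04], [0, 0, -0.04], [0, 0, -0.04], [0, 0, -0.04], [0, 0, -0.04], [0, 0, 0]], "rotation": [[0, 0, 0], [0, 0, 0], [0, 0, 0], [0, 0, 0], [0, 0, 0], [0, 0, 0], [0, 0, 0], [0, 0, 0], [0, 0, 0], [0, 0, 0]]}}

```text
time: 5.15
tcp_pos: [491.3, -111.6, 140.2]
orientation: [[-0.214, 0.977, -0.0], [0.977, 0.214, -0.0], [-0.0, -0.0, -1.0]]
force: [-1.5, 0.0, 0.9]
width: -0.1
grasp_force: 1.0
```

Call:
{"op": "move_arm", "data": {"translation": [[0, 0, -0.03], [0, 0, -0.03], [0, 0, -0.03], [0, 0, -0.03], [0, 0, 0], [0, 0, 0], [0, 0, 0], [0, 0, 0], [0, 0, 0], [0, 0, 0]], "rotation": [[0, 0, 0], [0, 0, 0], [0, 0, 0], [0, 0, 0], [0, 0, 0], [0, 0, 0], [0, 0, 0], [0, 0, 0], [0, 0, 0], [0, 0, 0]]}}

```text
time: 6.4
tcp_pos: [491.3, -111.6, 133.1]
orientation: [[-0.214, 0.977, -0.0], [0.977, 0.214, -0.0], [0.0, -0.0, -1.0]]
force: [-5.1, -1.4, 4.0]
width: -0.3
grasp_force: 2.5
```

Run:
```python
from fit import *
s=robot.read_state();print(np.round(s['q'],3),np.round(s['tcp_pos'],1))
p=eyes.get_image("side")
im=cv2.resize(p["image"][130:250,200:320],(500,500),interpolation=cv2.INTER_CUBIC)[:,:,::-1]
cv2.imwrite("pics/press3.png",im)
```

```text
[-0.257  0.401  0.493  2.031 -0.268  0.772  0.613] [ 491.3 -111.6  133.1]
```

View pics/press3.png

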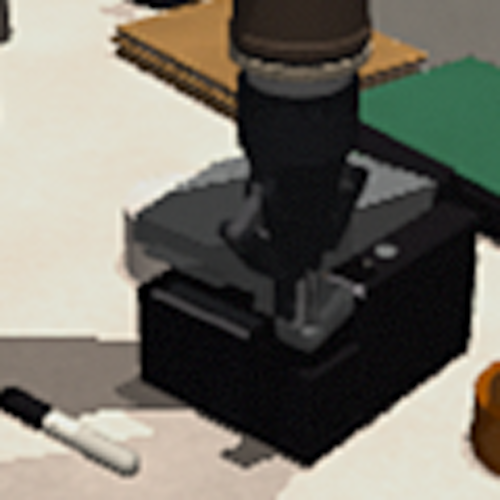

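```bash
cat >> fit.py <<'E'
th0=np.array([576,-28.5,.216])
def rot(P,a):
    # cover rotation about hinge (85,95)
    P=np.array(P,float);x=P[:,0]-85;z=P[:,2]-95;c,s=np.cos(a),np.sin(a)
    return np.c_[85+x*c+z*s,P[:,1],95-x*s+z*c]
E
python3 - <<'E'
from fit import *
p=eyes.get_image("side");out=[]
for a in(0,.19):
    im=cv2.resize(p["image"][130:230,210:310],(400,400),interpolation=cv2.INTER_CUBIC)[:,:,::-1].copy()
    im=cv2.convertScaleAbs(im,alpha=1.8,beta=20)
    for P,col in((cov,(0,255,0)),(lip,(0,255,255))):
        h=cv2.convexHull(((proj(p,W(th0,rot(P,a)))+.5-[210,130])*4).astype(np.int32));cv2.polylines(im,[h],True,col,1)
    out.append(im)
cv2.imwrite("pics/press4.png",np.hstack(out))
E
```

```text
(no output)
```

View pics/press4.png

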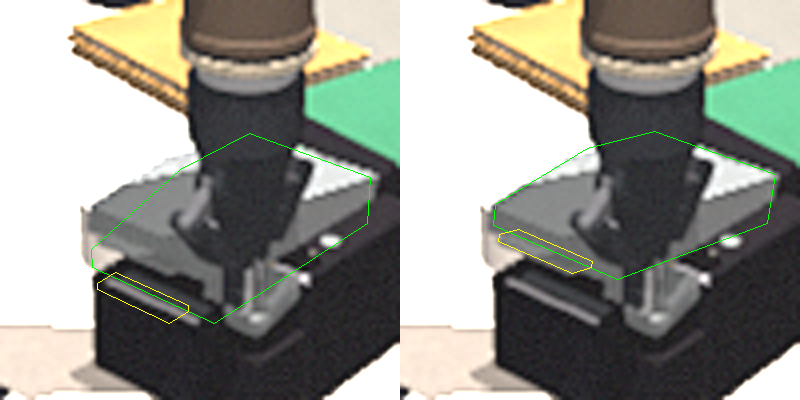

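The cover has popped to about 0.19 rad (right overlay matches). I'll raise the finger and work out the arm kinematics for the lip push.

Call:
{"op": "move_arm", "data": {"translation": [[0, 0, 0.1], [0, 0, 0.3], [0, 0, 0.4], [0, -0.1, 0.4], [0, -0.2, 0.4], [0, -0.2, 0.2], [0, -0.2, 0], [0, -0.1, 0], [0, 0, 0], [0, 0, 0]], "rotation": [[0, 0, 0], [0, 0, 0], [0, 0, 0], [0, 0, 0], [0, 0, 0], [0, 0, 0], [0, 0, 0], [0, 0, 0], [0, 0, 0], [0, 0, 0]]}}

```text
time: 7.75
tcp_pos: [491.3, -159.1, 240.5]
orientation: [[-0.214, 0.977, -0.001], [0.977, 0.214, 0.0], [0.001, -0.001, -1.0]]
force: [0.9, -1.0, -0.3]
width: 0.2
grasp_force: 0.0
```

```bash
cat > kin.py <<'E'
from h import *
from itertools import product
from scipy.optimize import least_squares
from scipy.spatial.transform import Rotation as R
Z=lambda a:R.from_euler('z',a).as_matrix();Y=lambda a:R.from_euler('y',a).as_matrix()
def fk(q,p,s):
    h,L1,a,b,L2,c,L3,o,o7=p
    M=Z(s[0]*q[0]+o);t=np.array([0,0,h]);M=M@Y(q[1]);t=t+M@[0,0,L1]
    M=M@Z(s[1]*q[2]);t=t+M@[a,0,0];M=M@Y(q[3]);t=t+M@[b,0,L2]
    M=M@Z(s[2]*q[4])@Y(q[5]);t=t+M@[c,0,L3];return t,M@Z(s[3]*q[6]+o7)
D=[([-1.211,.434,.025,1.573,-.012,1.134,-.075],[279.06,559.25,248.3],[[-.895,.446,-.001],[.446,.895,-.002],[0,-.002,-1]]),
([-.516,.161,.496,1.988,-.091,1.012,.236],[459.5,-12.5,248.7],[[-.212,.977,.001],[.977,.212,.001],[0,.001,-1]]),
([-.289,.339,.523,1.987,-.22,.87,.569],[491.5,-111,176.1],[[-.215,.977,0],[.977,.215,0],[0,0,-1]]),
([-.257,.401,.493,2.031,-.268,.772,.613],[491.3,-111.6,133.1],[[-.214,.977,0],[.977,.214,0],[0,0,-1]])]
E
python3 - <<'E'
from kin import *
s=robot.read_state();print(s['time'],np.round(s['q'],4).tolist(),np.round(s['tcp_pos'],1),s['force'])
D.append((s['q'],s['tcp_pos'],s['orientation']))
def res(p,sg):
    v=[]
    for q,t,O in D:
        T,M=fk(q,p,sg);v+=list(T-t)+list(200*(M-np.array(O)).ravel())
    v+=list(.01*np.array([p[2],p[3],p[5]]));return v
best=[]
for sg in product((1,-1),repeat=4):
  for o in(0,2.3,-1.5):
    for o7 in(0,1.57,3.14,-1.57):
      r=least_squares(res,[300,350,0,0,350,0,250,o,o7],args=(sg,),x_scale=[100]*7+[1,1],max_nfev=40);best.append((r.cost,sg,r.x))
best.sort(key=lambda b:b[0])
for b in best[:4]:print(round(b[0],2),b[1],np.round(b[2],2).tolist())
E
```

```text
7.75 [-0.2376, 0.2836, 0.5696, 1.8791, -0.1769, 1.0299, 0.6216] [ 491.3 -159.1  240.5] [ 0.9271272  -1.04905403 -0.32341801]
23.47 (-1, -1, -1, -1) [-1787.67, 516.52, 18.02, -13.11, 411.37, -14.46, -1736.98, -0.09, 1.49]
23.47 (-1, -1, -1, -1) [-1787.67, 516.52, 18.02, -13.11, 411.37, -14.46, -1736.97, -0.09, 1.49]
23.47 (-1, -1, -1, -1) [-1787.67, 516.52, 18.02, -13.11, 411.37, -14.46, -1736.98, -0.09, 1.49]
23.47 (-1, -1, -1, -1) [-1787.67, 516.52, 18.02, -13.11, 411.37, -14.46, -1736.97, -0.09, 1.49]
```

Call:
{"op": "move_arm", "data": {"translation": [[-0.1, 0.36, 0.1], [-0.1, 0.36, 0.1], [-0.1, 0.36, 0.1], [-0.1, 0.36, 0.05], [-0.1, 0.36, 0], [-0.1, 0.36, 0], [-0.1, 0.36, 0], [-0.1, 0.36, 0], [-0.1, 0.36, 0], [-0.1, 0.36, 0]], "rotation": [[-0.0235, -0.0085, 0], [-0.0235, -0.0085, 0], [-0.0235, -0.0085, 0], [-0.0235, -0.0085, 0], [-0.0235, -0.0085, 0], [-0.0235, -0.0085, 0], [-0.0235, -0.0085, 0], [-0.0235, -0.0085, 0], [-0.0235, -0.0085, 0], [-0.0235, -0.0085, 0]]}}

```text
time: 9.0
tcp_pos: [431.2, 57.8, 262.1]
orientation: [[-0.115, 0.963, 0.242], [0.703, 0.252, -0.666], [-0.702, 0.094, -0.706]]
force: [-0.1, 0.2, 0.1]
width: -0.1
grasp_force: 0.0
```

```bash
cat >> kin.py <<'E'
D.append(([-0.2376,0.2836,0.5696,1.8791,-0.1769,1.0299,0.6216],[491.3,-159.1,240.5],[[-0.214,0.977,-0.001],[0.977,0.214,0],[0.001,-0.001,-1]]))
SG=(-1,-1,-1,-1)
LO=np.array([-2.62,-.44,-1.27,.08,-1.32,.12,-2.74])+.03;HI=np.array([2.62,2.09,1.32,2.57,4.46,2,2.74])-.03
def calib(D):
    def res(p):
        v=[]
        for q,t,O in D:
            T,M=fk(q,p,SG);v+=list(T-t)+list(200*(M-np.array(O)).ravel())
        return v+list(.01*np.array([p[2],p[3],p[5]]))
    r=least_squares(res,[300,516,18,-13,411,-14,350,-.09,1.49],x_scale=[100]*7+[1,1]);return r.x,r.cost
def ik(p,t,d,q0,O=None):
    """position t, tool z axis d (or full orientation O)"""
    def f(q):
        T,M=fk(q,p,SG);e=list((T-t)/1.)+(list(300*(M[:,2]-d)) if O is None else list(300*(M-O).ravel()))
        return e+list(.5*(q-q0))
    r=least_squares(f,np.clip(q0,LO+.01,HI-.01),bounds=(LO,HI),max_nfev=150);T,M=fk(r.x,p,SG)
    return r.x,np.linalg.norm(T-t),np.degrees(np.arccos(np.clip(M[:,2]@d,-1,1)))
E
python3 - <<'E'
from kin import *
s=robot.read_state();print(s['time'],np.round(s['q'],4).tolist(),np.round(s['tcp_pos'],1).tolist(),np.round(s['orientation'],3).tolist())
D.append((s['q'],s['tcp_pos'],s['orientation']))
p,c=calib(D);print(np.round(p,2).tolist(),c)
tc=lambda d,t:np.array(t)-17*np.array(d)
for phi in(10,-20,-50,-75,-90,-110):
  for t in(45,60,75,90):
    a,b=np.radians(phi),np.radians(t);d=np.array([np.sin(b)*np.cos(a),np.sin(b)*np.sin(a),-np.cos(b)])
    best=min((ik(p,tc(d,[462,-45,105]),d,np.array(q0)) for q0 in(s['q'],[-.5,.2,-.5,2,0,.6,0],[-.3,.1,0,2.4,3.1,.5,0],[-.3,.3,.5,2,1.5,.8,0],[-.8,.3,.3,2,-1,.8,0])),key=lambda r:r[1]+3*r[2])
    print(phi,t,np.round(best[1:],1),np.round(best[0],2))
E
```

```text
9.0 [-1.1286, 0.2682, 0.3841, 2.1145, 0.6634, 1.2138, -0.9033] [431.2, 57.8, 262.1] [[-0.115, 0.963, 0.242], [0.703, 0.252, -0.666], [-0.702, 0.094, -0.706]]
[331.6, 486.78, 33.93, -30.69, 413.8, 2.24, 363.11, -0.08, 1.49] 349.36296697771115
10 45 [41.2 13.2] [ 1.45  0.36 -1.15  2.54 -1.29  0.15  0.  ]
10 60 [71.7 16. ] [ 1.17  0.67 -0.48  2.54  4.43  0.73  0.  ]
10 75 [60.5 13.6] [0.59 1.29 0.29 2.54 4.43 1.97 0.  ]
10 90 [26.4  7.5] [ 2.35  2.06 -0.64  2.54 -1.29  0.15  0.  ]
-20 45 [49.1 11.3] [ 0.68  0.54 -1.24  2.54  1.72  0.98  0.  ]
-20 60 [73.4 16.6] [ 0.24  1.14 -1.19  2.54  1.9   1.97  0.  ]
-20 75 [62.3 14.1] [-0.58  1.31 -0.26  2.54  1.86  1.97  0.  ]
-20 90 [29.5  6.8] [-0.83  1.56  0.01  2.54  1.74  1.97  0.  ]
-50 45 [0.5 0.1] [-1.51  0.71  1.12  2.54  1.21  0.15  0.  ]
-50 60 [3.1 0.8] [-1.68  1.07  1.1   2.54  1.26  0.15  0.  ]
-50 75 [0. 0.] [-1.    0.9   0.12  2.5   1.52  1.19  0.  ]
-50 90 [0. 0.] [-1.08  1.17  0.14  2.38  1.4   1.36  0.  ]
-75 45 [0. 0.] [-0.65  0.5   0.08  2.25  0.99  0.91  0.  ]
-75 60 [0. 0.] [-1.02  0.72  0.38  2.21  0.94  0.95 -0.9 ]
-75 75 [0. 0.] [-1.08  0.94  0.36  2.13  0.95  1.13 -0.9 ]
-75 90 [0. 0.] [-1.12  1.16  0.36  2.02  0.92  1.3  -0.9 ]
-90 45 [0. 0.] [-0.86  0.61  0.41  2.08  0.61  0.94 -0.9 ]
-90 60 [0. 0.] [-0.93  0.79  0.39  2.    0.69  1.11 -0.9 ]
-90 75 [0. 0.] [-0.98  0.99  0.38  1.9   0.72  1.28 -0.9 ]
-90 90 [0. 0.] [-1.32  1.41  0.83  1.79  0.36  1.22  0.  ]
-110 45 [0. 0.] [-1.03  0.86  0.85  1.85  0.07  1.08  0.  ]
-110 60 [0. 0.] [-1.05  1.04  0.81  1.73  0.15  1.25  0.  ]
-110 75 [0. 0.] [-1.06  1.23  0.79  1.61  0.22  1.41  0.  ]
-110 90 [0. 0.] [-1.06  1.42  0.79  1.49  0.28  1.58  0.  ]
```

```bash
cat > plan.py <<'E'
from kin import *
from fit import W,rot,th0
def dvec(phi,t):
    a,b=np.radians(phi),np.radians(t);return np.array([np.sin(b)*np.cos(a),np.sin(b)*np.sin(a),-np.cos(b)])
def tcp(loc,d): return W(th0,np.array([loc],float))[0]-17*d
def arc(th,off=(-193,-17),y=30): return rot([[85+off[0],y,95+off[1]]],th)[0]
E
python3 - <<'E'
from plan import *
s=robot.read_state();D.append((s['q'],s['tcp_pos'],s['orientation']))
p,c=calib(D)
O0=np.array(s['orientation']);d=dvec(-64,80);v=np.cross(O0[:,2],d);ang=np.arcsin(np.linalg.norm(v));rv=v/np.linalg.norm(v)*ang
print("rotvec/pi",np.round(rv/np.pi,4),"deg",np.degrees(ang));O=R.from_rotvec(rv).as_matrix()@O0
print(np.round(O,3).tolist())
# tool roll about d needed to make tool y horizontal
print("tool y z-comp",O[2,1])
q=np.array(s['q']);print("tcp",np.round(s['tcp_pos'],1))
for n,l in[("stage",(-165,30,105)),("under",(-108,30,105))]+[(f"{a:.2f}",arc(a)) for a in(.19,.4,.7,1.0,1.2,1.35,1.5)]:
    t=tcp(l,d);q,e,ee=ik(p,t,d,q,O);print(n,np.round(l),np.round(t,1),round(e,1),round(ee,1),np.round(q,2))
E
```

```text
rotvec/pi [-0.1728 -0.0891  0.0247] deg 35.278871118034424
[[0.089, 0.898, 0.432], [0.233, 0.403, -0.885], [-0.968, 0.179, -0.174]]
tool y z-comp 0.17916457671429778
tcp [431.2  57.8 262.1]
stage [-165   30  105] [401.1 -19.5 108. ] 0.0 0.0 [-1.38  1.04  0.45  2.33  0.97  0.98 -1.76]
under [-108   30  105] [456.7  -7.3 108. ] 0.0 0.0 [-1.31  1.05  0.48  2.22  1.    1.   -1.66]
0.19 [-108.   30.  115.] [457.   -7.2 117.7] 0.0 0.0 [-1.32  1.03  0.49  2.22  1.01  1.01 -1.65]
0.40 [-99.  30. 154.] [465.2  -5.5 157.5] 0.0 0.0 [-1.32  0.94  0.52  2.24  1.02  1.05 -1.59]
0.70 [-74.  30. 206.] [4.904e+02 1.000e-01 2.093e+02] 0.0 0.0 [-1.31  0.83  0.57  2.21  1.05  1.11 -1.47]
1.00 [-34.  30. 248.] [529.4   8.7 251.2] 0.0 0.0 [-1.28  0.77  0.6   2.12  1.07  1.15 -1.35]
1.20 [ -1.  30. 269.] [561.5  15.7 271.7] 0.0 0.0 [-1.25  0.76  0.61  2.05  1.07  1.17 -1.26]
1.35 [ 26.  30. 280.] [587.8  21.5 282.5] 0.0 0.0 [-1.22  0.77  0.62  1.98  1.07  1.18 -1.21]
1.50 [ 54.  30. 286.] [615.4  27.5 289.3] 0.0 0.0 [-1.18  0.78  0.62  1.9   1.07  1.18 -1.15]
```

Call:
{"op": "move_arm", "data": {"translation": [[-0.2, 0, -0.15], [-0.2, 0, -0.25], [-0.1, -0.12, -0.25], [0, -0.16, -0.28], [0, -0.17, -0.28], [0, -0.17, -0.28], [0, -0.17, -0.28], [0, -0.17, -0.28], [0, -0.17, -0.28], [0, -0.16, -0.24]], "rotation": [[-0.0173, -0.0089, 0.0025], [-0.0173, -0.0089, 0.0025], [-0.0173, -0.0089, 0.0025], [-0.0173, -0.0089, 0.0025], [-0.0173, -0.0089, 0.0025], [-0.0173, -0.0089, 0.0025], [-0.0173, -0.0089, 0.0025], [-0.0173, -0.0089, 0.0025], [-0.0173, -0.0089, 0.0025], [-0.0173, -0.0089, 0.0025]]}}

```text
time: 10.25
tcp_pos: [401.6, -20.5, 106.6]
orientation: [[0.088, 0.897, 0.432], [0.234, 0.403, -0.885], [-0.968, 0.179, -0.175]]
force: [-0.4, 1.8, 0.6]
width: 0.2
grasp_force: 0.0
```

Run:
```python
from plan import *
from fit import *
s=robot.read_state();print(s['time'],np.round(s['q'],2),np.round(s['tcp_pos'],1),np.round(s['orientation'],3).tolist())
d=np.array(s['orientation'])[:,2];tip=np.array(s['tcp_pos'])+17*d;out=[]
l=(tip-[*th0[:2],0]);c,sn=np.cos(.216),np.sin(.216);print("tip local",np.round([c*l[0]+sn*l[1],-sn*l[0]+c*l[1],l[2]],1))
for n,(c0,r0) in(("top",(200,130)),("side",(190,130))):
    p=eyes.get_image(n)
    im=cv2.resize(p["image"][r0:r0+110,c0:c0+110],(400,400),interpolation=cv2.INTER_CUBIC)[:,:,::-1].copy()
    im=cv2.convertScaleAbs(im,alpha=1.5,beta=15)
    h=cv2.convexHull(((proj(p,W(th0,rot(lip,.19)))+.5-[c0,r0])*400/110).astype(np.int32));cv2.polylines(im,[h],True,(0,255,255),1)
    u=(proj(p,tip)[0]+.5-[c0,r0])*400/110;cv2.circle(im,tuple(int(v) for v in u),3,(0,0,255),1);out.append(im)
cv2.imwrite("pics/stage5.png",np.hstack(out))
```

```text
10.25 [-1.28  1.04  0.37  2.39  0.99  0.99 -1.78] [401.6 -20.5 106.6] [[0.088, 0.897, 0.432], [0.234, 0.403, -0.885], [-0.968, 0.179, -0.175]]
tip local [-164.7   28.9  103.7]
```

View pics/stage5.png

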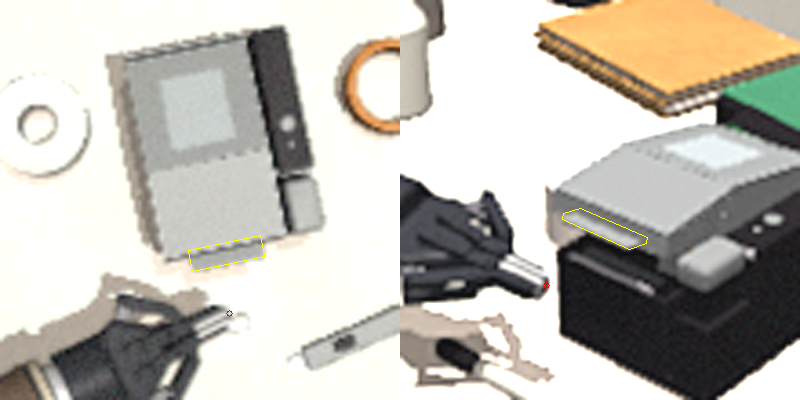

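The picture shows the tip (229,313 top; 545,285 side) low in front of the popped lip (228,252 top). I'll slide in beneath the lip, with the gripper body staying left of the cover.

Call:
{"op": "move_arm", "data": {"translation": [[0.11, 0.043, 0], [0.11, 0.043, 0], [0.11, 0.043, 0], [0.11, 0.043, 0], [0.11, 0.043, 0], [0.11, 0.043, 0], [0.11, 0.043, 0], [0.11, 0.043, 0], [0, 0, 0.05], [0, 0, 0.05]], "rotation": [[0, 0, 0], [0, 0, 0], [0, 0, 0], [0, 0, 0], [0, 0, 0], [0, 0, 0], [0, 0, 0], [0, 0, 0], [0, 0, 0], [0, 0, 0]]}}

```text
time: 11.6
tcp_pos: [454.2, -0.3, 114.0]
orientation: [[0.087, 0.898, 0.431], [0.234, 0.402, -0.885], [-0.968, 0.178, -0.175]]
force: [1.3, 0.4, -1.6]
width: -0.0
grasp_force: 0.5
```

```bash
cat > loc.py <<'E'
from plan import *
s=robot.read_state();d=np.array(s['orientation'])[:,2];tip=np.array(s['tcp_pos'])+17*d
l=(tip-[*th0[:2],0]);c,sn=np.cos(.216),np.sin(.216);L=np.array([c*l[0]+sn*l[1],-sn*l[0]+c*l[1],l[2]])
print("t",s['time'],"tip local",np.round(L,1),"F",np.round(s['force'],1),"q",np.round(s['q'],2))
E
python3 - <<'E'
from loc import *
prev=L
for a in np.arange(.2,1.61,.1):
    g=arc(a,off=(L[0]-85,-17),y=L[1]);w=W([0,0,.216],np.array([g-prev]))[0];print(round(a,1),np.round(g,0),"world step/60",np.round(w/60,3));prev=g
E
```

```text
t 11.6 tip local [-109.    37.4  111. ] F [ 1.3  0.4 -1.6] q [-1.23  1.01  0.42  2.28  1.01  1.04 -1.65]
0.2 [-109.   37.  117.] world step/60 [0.008 0.002 0.098]
0.3 [-105.   37.  136.] world step/60 [0.051 0.011 0.32 ]
0.4 [-100.   37.  155.] world step/60 [0.082 0.018 0.313]
0.5 [-93.  37. 173.] world step/60 [0.112 0.025 0.303]
0.6 [-85.  37. 191.] world step/60 [0.141 0.031 0.29 ]
0.7 [-74.  37. 207.] world step/60 [0.169 0.037 0.274]
0.8 [-62.  37. 222.] world step/60 [0.195 0.043 0.256]
0.9 [-49.  37. 236.] world step/60 [0.219 0.048 0.235]
1.0 [-34.  37. 249.] world step/60 [0.241 0.053 0.211]
1.1 [-18.  37. 260.] world step/60 [0.26  0.057 0.185]
1.2 [ -1.  37. 270.] world step/60 [0.277 0.061 0.158]
1.3 [ 17.  37. 277.] world step/60 [0.291 0.064 0.129]
1.4 [ 35.  37. 283.] world step/60 [0.302 0.066 0.098]
1.5 [ 54.  37. 287.] world step/60 [0.31  0.068 0.067]
1.6 [ 74.  37. 289.] world step/60 [0.315 0.069 0.035]
```

Call:
{"op": "move_arm", "data": {"translation": [[0.01, 0, 0.08], [0.02, 0, 0.12], [0.03, 0.005, 0.16], [0.04, 0.01, 0.16], [0.05, 0.01, 0.15], [0.055, 0.012, 0.15], [0.06, 0.013, 0.15], [0.065, 0.015, 0.145], [0.07, 0.016, 0.14], [0.075, 0.016, 0.14]], "rotation": [[0, 0, 0], [0, 0, 0], [0, 0, 0], [0, 0, 0], [0, 0, 0], [0, 0, 0], [0, 0, 0], [0, 0, 0], [0, 0, 0], [0, 0, 0]]}}

```text
time: 12.85
tcp_pos: [483.0, 5.5, 198.2]
orientation: [[0.088, 0.898, 0.431], [0.234, 0.402, -0.885], [-0.968, 0.178, -0.175]]
force: [0.5, 0.7, -0.2]
width: -0.0
grasp_force: 0.3
```

Run:
```python
from loc import *
from fit import *
p=eyes.get_image("side");c0,r0=190,110
im=cv2.resize(p["image"][r0:r0+120,c0:c0+120],(480,480),interpolation=cv2.INTER_CUBIC)[:,:,::-1].copy();im=cv2.convertScaleAbs(im,alpha=1.5,beta=15)
h=cv2.convexHull(((proj(p,W(th0,rot(lip,.6)))+.5-[c0,r0])*4).astype(np.int32));cv2.polylines(im,[h],True,(0,255,255),1)
cv2.imwrite("pics/lift6.png",im)
```

```text
t 12.85 tip local [-79.7  36.8 195.3] F [ 0.5  0.7 -0.2] q [-1.23  0.82  0.49  2.25  1.03  1.15 -1.46]
```

View pics/lift6.png

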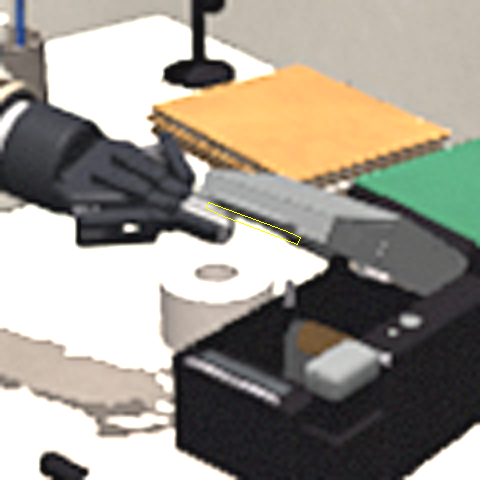

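The cover rides on the finger at about 0.6 rad (finger at (215,225), lip just above it). Continuing along the arc.

Call:
{"op": "move_arm", "data": {"translation": [[0.085, 0.018, 0.137], [0.09, 0.02, 0.133], [0.097, 0.021, 0.128], [0.103, 0.023, 0.123], [0.109, 0.024, 0.117], [0.115, 0.025, 0.11], [0.12, 0.026, 0.105], [0.125, 0.028, 0.099], [0.13, 0.028, 0.093], [0.135, 0.03, 0.086]], "rotation": [[0, 0, 0], [0, 0, 0], [0, 0, 0], [0, 0, 0], [0, 0, 0], [0, 0, 0], [0, 0, 0], [0, 0, 0], [0, 0, 0], [0, 0, 0]]}}

```text
time: 14.15
tcp_pos: [549.8, 20.2, 265.8]
orientation: [[0.088, 0.898, 0.431], [0.234, 0.402, -0.885], [-0.968, 0.178, -0.175]]
force: [0.0, -0.4, -0.6]
width: 0.3
grasp_force: 0.1
```

```bash
python3 loc.py
```

```text
t 14.15 tip local [-11.2  36.9 262.9] F [ 0.  -0.4 -0.6] q [-1.18  0.72  0.55  2.1   1.07  1.23 -1.24]
```

Call:
{"op": "move_arm", "data": {"translation": [[0.13, 0.028, 0.07], [0.13, 0.028, 0.06], [0.13, 0.028, 0.055], [0.12, 0.026, 0.045], [0.12, 0.026, 0.04], [0.11, 0.024, 0.03], [0.1, 0.022, 0.025], [0.1, 0.022, 0.02], [0.09, 0.02, 0.01], [0.08, 0.018, 0.01]], "rotation": [[0, 0, 0], [0, 0, 0], [0, 0, 0], [0, 0, 0], [0, 0, 0], [0, 0, 0], [0, 0, 0], [0, 0, 0], [0, 0, 0], [0, 0, 0]]}}

```text
time: 15.4
tcp_pos: [616.2, 34.7, 287.4]
orientation: [[0.087, 0.898, 0.431], [0.234, 0.402, -0.885], [-0.968, 0.178, -0.175]]
force: [0.5, 0.7, 0.1]
width: -0.0
grasp_force: 0.0
```

Run:
```python
from loc import *
p=eyes.get_image("side");c0,r0=190,80
im=cv2.resize(p["image"][r0:r0+140,c0:c0+140],(560,560),interpolation=cv2.INTER_CUBIC)[:,:,::-1].copy();im=cv2.convertScaleAbs(im,alpha=1.5,beta=15)
cv2.imwrite("pics/open7.png",im)
```

```text
t 15.4 tip local [ 56.8  36.9 284.4] F [0.5 0.7 0.1] q [-1.11  0.74  0.57  1.94  1.08  1.24 -1.1 ]
```

View pics/open7.png

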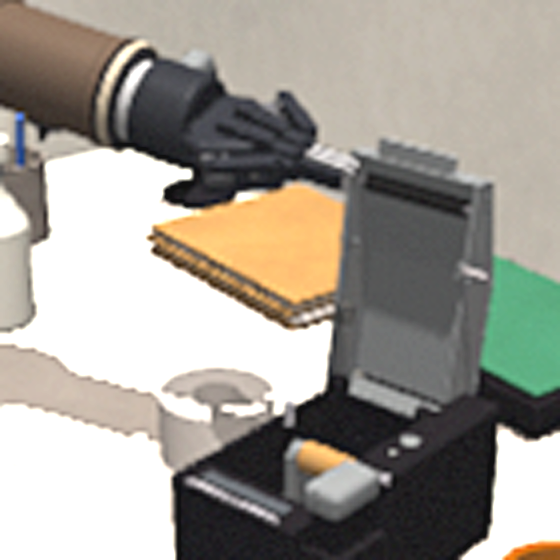

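Run:
```python
from loc import *
from fit import *
p=eyes.get_image("side");m=eyes.regions_of("cover",p)
t=eyes.get_image("top");mt=eyes.regions_of("cover",t)
print("tip px",(proj(p,tip)[0]-[190,80])*4)
for a in np.arange(1.2,2.0,.1):
    PARTS["cover"]=[rot(cov,a),rot(lip,a)]
    f=lambda pp,mm:round(float(np.abs(sil(pp,th0,"cover")-mm[0]["mask"]).sum()/mm[0]["mask"].sum()),3) if mm else None
    print(round(a,2),f(p,m),f(t,mt),((proj(p,W(th0,rot(lip,a)))-[190,80])*4).mean(0).round())
if m:print(m[0]["conf"],(np.array(m[0]["bbox"][:2])-[190,80])*4,np.array(m[0]["bbox"][2:])*4)
```

```text
t 15.45 tip local [ 57.3  36.8 284.6] F [ 0.3  0.3 -0. ] q [-1.11  0.74  0.57  1.94  1.08  1.24 -1.1 ]
tip px [353.68829511 175.53728353]
1.2 0.709 1.305 [334. 208.]
1.3 0.613 1.098 [350. 192.]
1.4 0.505 0.886 [367. 179.]
1.5 0.387 0.695 [383. 169.]
1.6 0.273 0.609 [399. 162.]
1.7 0.17 0.479 [414. 157.]
1.8 0.087 0.308 [429. 155.]
1.9 0.15 0.144 [443. 155.]
0.67 [414.4 278.4] [178.  288.8]
```

The cover has gone over (silhouette fits 1.8–1.9 rad), and the finger at (353,176) stands free in front of it. I'll back off.

Call:
{"op": "move_arm", "data": {"translation": [[-0.1, 0.1, 0.05], [-0.2, 0.2, 0.1], [-0.3, 0.3, 0.1], [-0.3, 0.3, 0.1], [-0.3, 0.3, 0.1], [-0.2, 0.2, 0.1], [-0.1, 0.1, 0], [0, 0, 0], [0, 0, 0], [0, 0, 0]], "rotation": [[0, 0, 0], [0, 0, 0], [0, 0, 0], [0, 0, 0], [0, 0, 0], [0, 0, 0], [0, 0, 0], [0, 0, 0], [0, 0, 0], [0, 0, 0]]}}

```text
time: 16.9
tcp_pos: [526.1, 123.8, 320.4]
orientation: [[0.088, 0.899, 0.43], [0.234, 0.401, -0.886], [-0.968, 0.178, -0.175]]
force: [0.1, -0.1, 0.1]
width: -0.0
grasp_force: 0.0
```

Run:
```python
from loc import *
from fit import *
p=eyes.get_image("side");m=eyes.regions_of("cover",p)
for a in (1.6,1.7,1.8,1.9,2.0):
    PARTS["cover"]=[rot(cov,a),rot(lip,a)]
    print(a,round(float(np.abs(sil(p,th0,"cover")-m[0]["mask"]).sum()/m[0]["mask"].sum()),3))
cv2.imwrite("pics/end8.png",cv2.resize(p["image"],(768,576))[:,:,::-1])
```

```text
t 16.9 tip local [-12.2 143.2 317.5] F [ 0.1 -0.1  0.1] q [-1.31  0.67  0.52  1.94  0.93  1.44 -1.07]
1.6 0.348
1.7 0.244
1.8 0.144
1.9 0.074
2.0 0.138
```

View pics/end8.png

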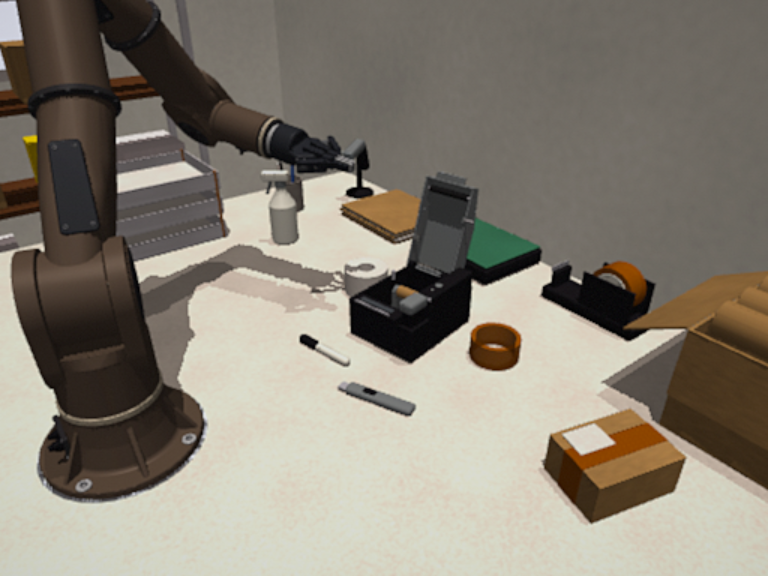

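The cover at (445,225) rests open at 1.9 rad. The arm is clear of everything and the other items are where they were.

```bash
python3 -c "
from plant import robot
print(robot.finish_job())"
```

```text
the job is handed in; nothing more can be done
None
```

I pressed the paddle until the cover popped, then pushed the cover by its lip back to its stop at about 1.9 rad, where it rests open by itself. The job was handed in at about 17 s; the other items look undisturbed, and the arm touches nothing.

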